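# Close one food sample vial and open the next

## Task

In the sample rack on the steel packing table, first press the red flip cap fully shut on its vial, then flick the blue flip cap wide open so that it stands nearly upright (pressing down the thumb lever behind its hinge is the easy way). Leave the white cap shut and the green cap standing open.

Things in the scene. Friction and masses are not known exactly. Their poses are not given: they have to be found in the camera images.
- red_cap: Red flip cap, open 1.2-1.5 rad: 42 mm disc, 7 thick, hinged on the rim (86 mm up) of a fixed 40 mm wide frosted vial. Origin: middle of the hinge line. Axes turn with the cap: y along hinge and vial row (level); z out of its upper face, which lies at z=8 mm; x from its front to the hinge, away from robot when shut. Disc centre x=-22. Turns about +y: angle = tilt of z, 0 shut, at most 1.6.
- blue_cap: Blue flip cap, start shut; same build and axes as red. Behind the hinge each cap has a thumb lever, 18 mm wide, 5 thick, rising at 30 degrees from the hinge to its end at x=30, z=18 mm: pressed straight down to some 25 mm below the hinge, it tips the cap up. A friction hinge (0.03 N m, 1 to 2 N at the lever) keeps it where it is left; no latch, no spring.
- white_cap: White flip cap, start shut, leave shut; built as red. The four vials stand in one row, 72 mm apart, in varying order, in an aluminium rack 300 x 80 mm, fixed to the table, its upper plate 52 mm high; its place varies and its yaw by up to 0.35 rad. All caps face alike, hinges and thumb levers on the side away from the robot. A band of the cap's colour rings each vial.
- green_cap: Green flip cap, start open 1.2-1.5 rad, leave open; built as red. An open cap stands almost upright at the hinge, 44 mm high, its lever hanging down behind. A push from behind, level towards the robot, above the hinge, swings it back over the vial; a press down on the disc then closes it.

How it is judged:
On the way, in this order (a step that is already met when the one before it is completed fails the run):
1. the red cap is pressed shut (within 10 degrees), the blue one still shut (angle between red_cap's own z axis and vertical below 0.175 rad and angle between blue_cap's own z axis and vertical below 0.35 rad), for 0.2 s.
2. the blue cap is flicked open, beyond 57 degrees (angle between blue_cap's own z axis and vertical above 1 rad), for 0.2 s.
At the end, for the whole second after the job is handed in: The red cap lies shut (within 10 degrees), the blue cap stands open by more than 57 degrees, the white cap is shut (within 10 degrees) and the green cap is open by more than 52 degrees (angle between each of red_cap, white_cap's own z axis and vertical below 0.175 rad and angle between blue_cap's own z axis and vertical above 1 rad and angle between green_cap's own z axis and vertical above 0.9 rad); the robot touches nothing.
It fails at once if the white cap is opened by more than 15 degrees (angle between white_cap's own z axis and vertical above 0.26 rad).
It fails at once if the green cap is pushed shut, below 52 degrees (angle between green_cap's own z axis and vertical below 0.9 rad).
It also fails if it takes over 40 s, if anything falls off the work surface, if the arm or the gripper's body presses on something with over 40 N, if the wrist force passes 120 N, or if a joint passes its speed limit or range.

## Robot

A 6-joint arm with a two-finger parallel gripper is mounted at the origin on the work surface. World frame = base frame: x ahead of the robot, y to its left, z up, the work surface at z = 0. Lengths are in m, angles in rad, forces in N, time in s.
With the tool pointing down it reaches from about 0.325 to 0.925 m from the base axis. Payload 3.1 kg.
Tool frame: the origin (TCP) lies at the very end of the fingers, on their centre line; the grasp point (between the pads) lies 19 mm behind it; z points along the fingers, y is the direction in which the jaws open and shut (so a half turn about z gives the same grasp; the last joint's range is limited). The gripper opens to 85 mm and grips with 20 to 120 N. Pads are 22 mm wide; open, the fingers measure 114 mm over their backs; the gripper's body (76 mm by 85 mm) begins 54 mm behind the grasp point. The pads swing forward as they close: fully open they stand 13 mm farther back than shut.
Start: joints at [1, 0.217, 1.613, -0, 1.311, -0.112], TCP at [0.277, 0.56, 0.231] pointing down, gripper open.
Joint ranges: [-2.75, 2.75], [-0.78, 2.1], [0.31, 2.55], [-1.13, 4.27], [0.13, 2.63], [-2.58, 2.58]. Speed limits (rad/s): [2.79, 2.79, 3.14, 3.14, 3.14, 3.14].

## Interface

Orientations are given as a unit quaternion [x, y, z, w].
In Python, from workcell import movep, line_to, movej, ungrasp, close, sleep, solve_ik, sense, capture, calibration, MotionError, job_done gives the robot as it stands. Calls block until the motion is done:
- movep(position, orientation): joint-space move of the TCP to a pose.
- line_to(position, ori=None, velocity=0.15, until_force=None): straight line of the TCP; ori=None keeps the orientation; velocity is the mean speed in m/s. With until_force (N) it stops when the force on the tool has changed by that much, and returns True; else False.
- movej(angles): joint-space move.
- ungrasp() and close(): open the fingers fully, or close them until they stop; the grip force is fixed at half the most.
- sleep(seconds).
- solve_ik(position, orientation): joint angles nearest the present ones, or None.
- sense(): the state.
- capture(name): name is "scene" or "top"; returns the picture (480x640x3 uint8, red, green, blue); there is no depth.
- calibration(name): a dict with "camera_matrix" (3x3 intrinsics, pixels), "k1" (the pictures are not rectified: a ray, as slopes to the right and down, at radius r is drawn at 1 + k1 r^2 times it, then the intrinsics apply), "R" (3x3) and "t" (3): a world point X has camera coordinates R X + t. Camera axes: x right, y down, z forward; pixel columns grow to the right and rows downward; lengths in m; the calibration is good to about 2 mm. A picture is of the moment at which its call begins. calibration takes no time and is no camera call.
A pose or a line that the arm cannot do raises MotionError and nothing moves.
- job_done(): hands the job in, once; it reports no verdict.
The state is a dict: "time": time; "q": joint angles; "qvel": joint speeds; "joint_torque": joint torques, N m; "position": TCP position; "ee_rot": TCP orientation; "force": force on the tool from outside, world axes, zero at the start; "ft_torque": the same for the moment, N m; "width": opening from 0.0 (shut) to 1.0 (fully open).
Only numpy, scipy, OpenCV 4.12 (cv2) and the standard library are available. Lean on these libraries where they do the work, as an engineer would, in place of code of your own. Each camera call takes 0.05 s, during which the arm holds its last target.

## Working session

There is one attempt and no reset: what is moved stays moved. The work goes in short steps, each a Python script; the robot and the scene stay as the last script left them, time stands still between calls to the robot, and variables do not carry over. Pictures are saved under pics/ and viewed, and the job is handed in when it is done.

```bash
mkdir -p pics; ls; python3 - <<'E'
from workcell import *
import cv2
for n in("scene","top"):
    im=capture(n); cv2.imwrite(f"pics/{n}0.png",im[:,:,::-1]); c=calibration(n); print(n,c)
s=sense();print(s["time"],s["position"],s["ee_rot"],s["width"])
E
```

```text
pics
scene {'camera_matrix': array([[619.82996345,   0.        , 315.16061223],
       [  0.        , 619.82996345, 242.98680882],
       [  0.        ,   0.        ,   1.        ]]), 'k1': -0.1242033332790081, 'R': array([[ 0.341583  ,  0.93966266,  0.01884536],
       [ 0.54944984, -0.18338589, -0.81515305],
       [-0.7625129 ,  0.28879701, -0.578939  ]]), 't': array([-0.2336383 , -0.23135915,  1.20235401])}
top {'camera_matrix': array([[586.94109748,   0.        , 321.59552581],
       [  0.        , 586.94109748, 244.60286527],
       [  0.        ,   0.        ,   1.        ]]), 'k1': -0.11249322706064727, 'R': array([[ 2.61063749e-02, -9.99656640e-01,  2.24922503e-03],
       [-9.98331991e-01, -2.61875512e-02, -5.14533658e-02],
       [ 5.14946005e-02, -9.02212440e-04, -9.98672865e-01]]), 't': array([0.01153435, 0.60511329, 0.75058076])}
0.1 [0.27635925 0.55974819 0.2300852 ] [ 2.27380764e-01  9.73805288e-01 -1.04941056e-03 -3.84444352e-04] 0.9994020155126997
```

View pics/scene0.png

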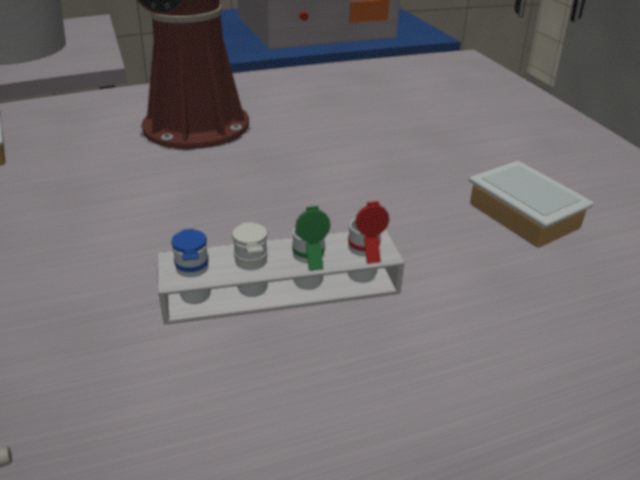

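View pics/top0.png

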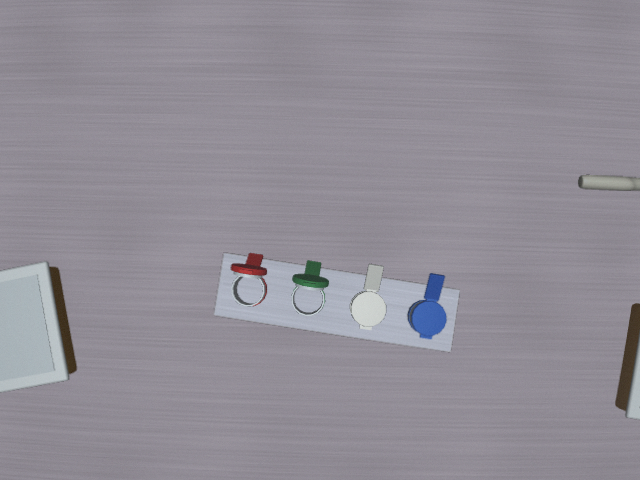

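The scene view shows the order blue (190,250), white (250,245), green open (312,230), red open (370,225). The top view has red at about (250,290), green (309,300), white (369,309) and blue (428,318). I'll enlarge it.

```bash
cat > h.py <<'E'
import numpy as np, cv2
from workcell import *
from scipy.spatial.transform import Rotation as Ro
def pix2w(n,uv,z):
    c=calibration(n);K=c["camera_matrix"]
    d=cv2.undistortPoints(np.array([[uv]],float),K,np.array([c["k1"],0,0,0,0]))[0,0]
    r=c["R"].T@np.array([d[0],d[1],1]);o=-c["R"].T@c["t"]
    return o+r*(z-o[2])/r[2]
def proj(n,X):
    c=calibration(n)
    return cv2.projectPoints(np.atleast_2d(np.array(X,float)),cv2.Rodrigues(c["R"])[0],c["t"],c["camera_matrix"],np.array([c["k1"],0,0,0,0]))[0][:,0]
def crop(n,x0,y0,w,h,s,out,pts=None):
    im=capture(n)[y0:y0+h,x0:x0+w,::-1]
    im=cv2.resize(im,None,fx=s,fy=s,interpolation=cv2.INTER_CUBIC)
    if pts is not None:
        for p in proj(n,pts): cv2.circle(im,tuple(int(v) for v in ((p-[x0,y0]+.5)*s)),2,(0,255,255),-1)
    cv2.imwrite("pics/"+out,im)
E
python3 - <<'E'
from h import *
crop("top",205,240,265,120,3,"top_c.png")
for n,uv in(("TL",(224,253)),("TR",(460,290)),("BR",(450,352)),("BL",(214,315))): print(n,pix2w("top",uv,.052))
P={}
for n,uv,z in(("red rim",(250,290),.086),("green rim",(309,299),.086),("white",(369,309),.094),("blue",(428.5,318),.094)):
    P[n]=pix2w("top",uv,z);print(n,P[n])
E
```

```text
TL [0.58906701 0.14865589 0.052     ]
TR [ 0.55055953 -0.14670188  0.052     ]
BR [ 0.47321768 -0.13573078  0.052     ]
BL [0.51172024 0.15867193 0.052     ]
red rim [0.54499823 0.11068454 0.086     ]
green rim [0.53629442 0.04061354 0.086     ]
white [ 0.5267492  -0.02986095  0.094     ]
blue [ 0.51781374 -0.09994968  0.094     ]
```

View pics/top_c.png

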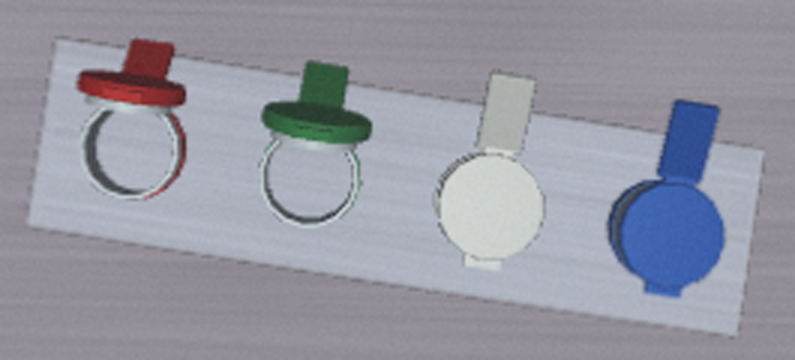

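```bash
cat >> h.py <<'E'
psi=-0.1285; X=np.array([np.cos(psi),np.sin(psi),0]);Y=np.array([-np.sin(psi),np.cos(psi),0]);Z=np.array([0,0,1.])
C0=np.array([.5315,.0054,0])
def W(k,x,y,z): # k: 0 red 1 green 2 white 3 blue; mm rel. to hinge
    return C0+Y*.072*(1.5-k)+X*(.022+x/1e3)+Y*y/1e3+Z*(.086+z/1e3)
def down(flip=False):
    R=np.column_stack([X,-Y,-Z]) if not flip else np.column_stack([-X,Y,-Z])
    return Ro.from_matrix(R).as_quat()
E
python3 - <<'E'
from h import *
pts=[]
for k in range(4):
    a=np.linspace(0,6.28,16)
    if k<2: pts+=[W(k,-22+20*np.cos(t),20*np.sin(t),0) for t in a]
    else:
        pts+=[W(k,-22+21*np.cos(t),21*np.sin(t),8) for t in a]+[W(k,30,s,18) for s in(-9,9)]
pts+=[C0+X*a+Y*b+Z*.052 for a in(-.04,.04) for b in(-.15,.15)]
crop("top",205,240,265,120,3,"top_o.png",pts)
crop("scene",150,190,265,135,3,"sc_o.png",pts)
for f in(0,1):print(sense()["q"],solve_ik(W(0,50,0,60),down(f)),solve_ik(W(3,33,0,60),down(f)))
E
```

```text
[ 9.99766398e-01  2.17376437e-01  1.61416635e+00 -1.66935900e-05
  1.31129067e+00 -1.12200861e-01] [ 5.37495120e-02  2.99593380e-01  1.68025736e+00 -4.44089210e-16
  1.16174191e+00  1.75304584e+00] [-3.08299715e-01  2.14423562e-01  1.78573352e+00 -4.44089210e-16
  1.14143557e+00  1.39099661e+00]
[ 9.99766398e-01  2.17376437e-01  1.61416635e+00 -1.66935900e-05
  1.31129067e+00 -1.12200861e-01] [ 5.37495120e-02  2.99593380e-01  1.68025736e+00 -4.44089210e-16
  1.16174191e+00 -1.38854681e+00] [-3.08299715e-01  2.14423562e-01  1.78573352e+00 -4.44089210e-16
  1.14143557e+00 -1.75059604e+00]
```

View pics/top_o.png

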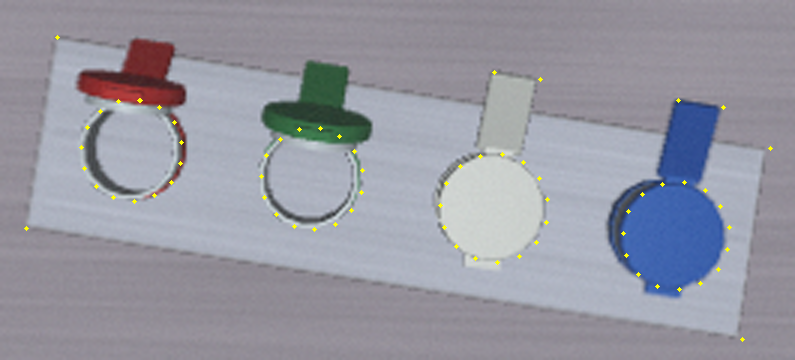

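View pics/sc_o.png

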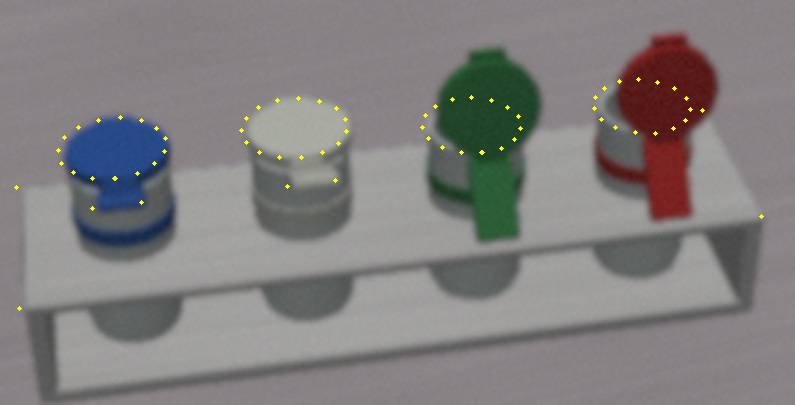

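The model matches both views to about 2 mm, so I'll start on red.

```bash
python3 - <<'E'
from h import *
close()
o=down(True)
movep(W(0,55,0,110),o)
line_to(W(0,55,0,22),velocity=.2)
r=line_to(W(0,-20,0,22),velocity=.12,until_force=25); s=sense();print(r,s["position"],s["force"],s["time"])
crop("scene",150,170,265,155,3,"r1.png")
E
```

```text
False [0.54819546 0.11226513 0.10891296] [0.31674617 0.19677023 0.18475374] 4.45
```

View pics/r1.png

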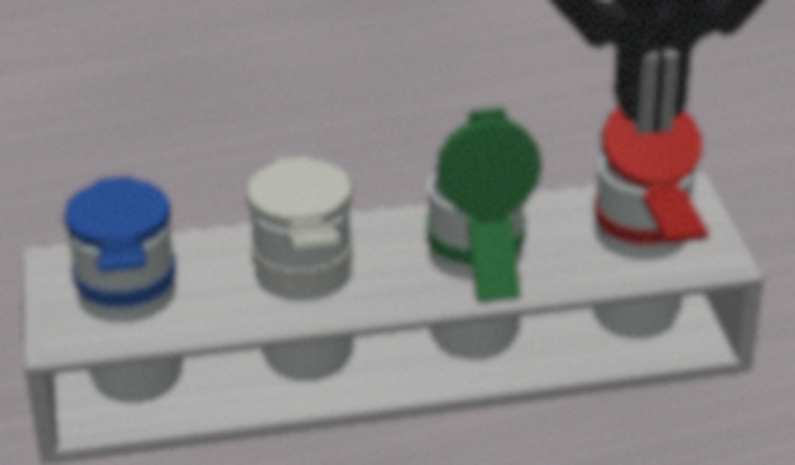

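The red cap at (650,145) in the crop is swung most of the way over, with the fingers on top of it. Green is untouched. Next I'll press down.

```bash
python3 - <<'E'
from h import *
r=line_to(W(0,-26,0,-2),velocity=.05,until_force=12); s=sense();print(r,s["position"],s["force"],s["time"])
sleep(.3); print(sense()["force"])
line_to(W(0,-26,0,120),velocity=.25)
movep(W(3,34,0,120),down(True))
crop("scene",150,170,265,155,3,"r2.png");crop("top",205,240,265,120,3,"r2t.png");print(sense()["time"])
E
```

```text
True [0.54548679 0.11284686 0.09442155] [-0.8200804  -0.34895939  8.82979443] 4.8833
[-1.23276654  1.06330665  6.63112928]
6.7833
```

View pics/r2.png

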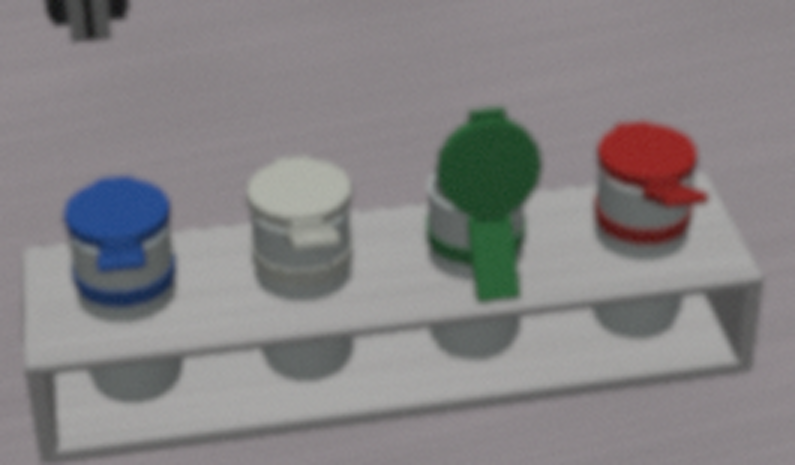

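View pics/r2t.png

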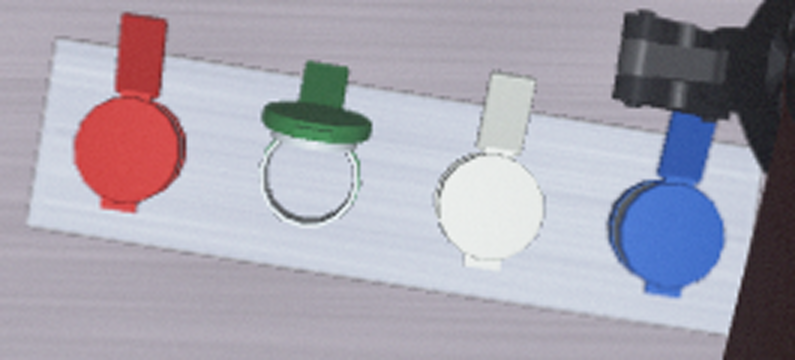

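The red cap lies flat, with contact at z=94.4 mm against an expected 94. Next is the blue lever.

```bash
python3 - <<'E'
from h import *
line_to(W(3,31,0,30),velocity=.25)
r=line_to(W(3,31,0,-23),velocity=.08,until_force=20); s=sense();print(r,s["position"],W(3,31,0,-23),s["force"],s["time"])
crop("scene",150,170,265,155,3,"b1.png");crop("top",205,240,265,120,3,"b1t.png")
E
```

```text
False [ 0.56976803 -0.10836107  0.0624675 ] [ 0.57022319 -0.10850134  0.063     ] [-0.57244416  0.03318798 -0.04237962] 8.1
```

View pics/b1.png

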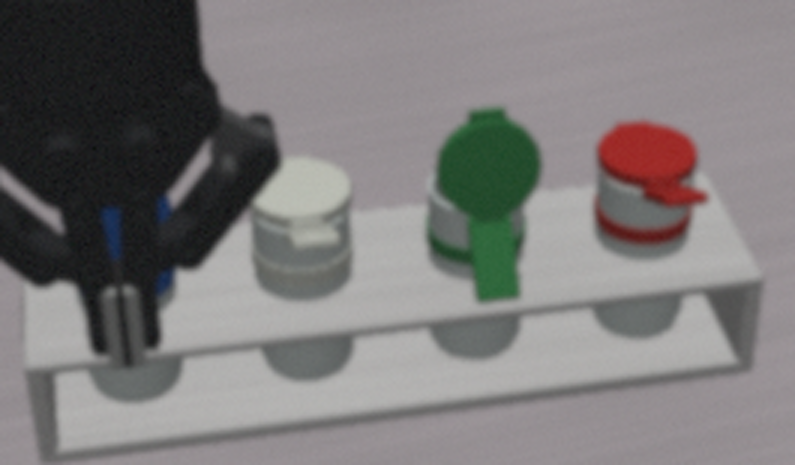

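View pics/b1t.png

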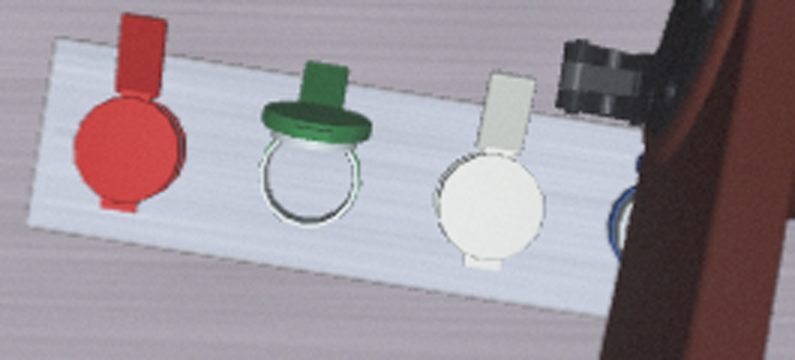

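The blue vial's rim is now visible at (625,225), so the cap has opened. I'll back away and check.

```bash
python3 - <<'E'
from h import *
line_to(W(3,36,0,-15),velocity=.1)
line_to(W(3,40,0,150),velocity=.25)
movep(W(3,40,-120,150),down(True))
s=sense();print(s["force"],s["time"])
crop("scene",150,170,265,155,3,"b2.png");crop("top",205,240,265,120,3,"b2t.png")
E
```

```text
[-0.08769687 -0.52575493  0.10834475] 9.8083
```

View pics/b2.png

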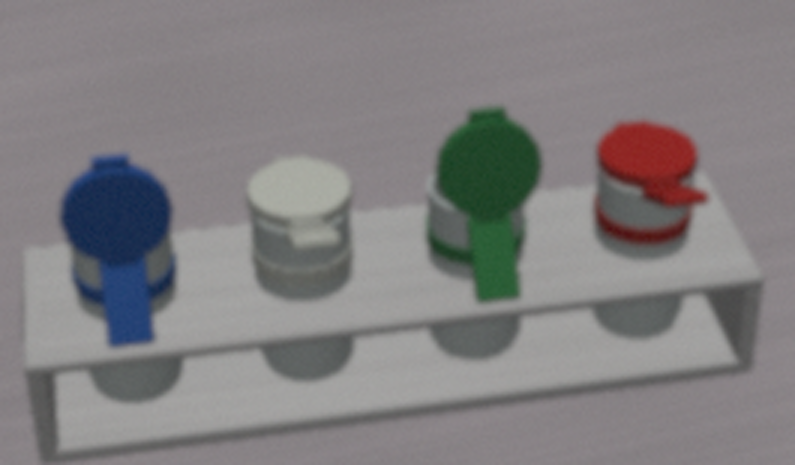

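View pics/b2t.png

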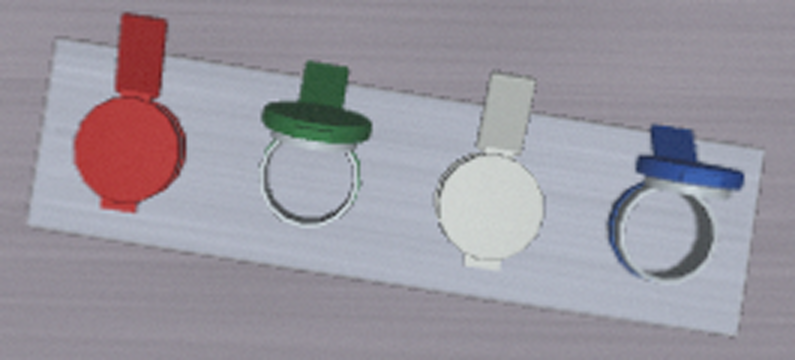

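Blue at (690,172) stands as upright as the red cap did at the start. White and red are flat, and green is unchanged. I'm handing it in.

```bash
python3 -c "
from workcell import *
print(job_done(),sense()['time'])"
```

```text
the job is handed in; nothing more can be done
the job is handed in; nothing more can be done
```

The job is done and handed in at about 10 s of robot time; no verdict is reported back.

- **Red cap:** I swung it over from behind with closed fingers, then pressed it shut. Contact came at z = 94.4 mm against an expected 94 mm.
- **Blue cap:** I pressed its thumb lever down to about 23 mm below the hinge, which opened the cap. It stands nearly upright, judged by eye as about the 1.4 rad the red cap showed at the start.
- **Other caps:** In the last pictures from both cameras, white is still shut and green still stands open as it started.
- **Robot:** The arm was clear of everything, and the tool force read about 0.5 N.

No check failed. The only disagreement was in the first position measurement, where the vial spacing came out about 1.5% short of 72 mm. That is within the calibration error, so I used the nominal spacing.

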